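Lift the grit basket out of the strainer pot with the strainer hook

ROBOT

A 6-joint arm with a two-finger parallel gripper is mounted at the origin on the work surface. World frame = base frame: x ahead of the robot, y to its left, z up, the work surface at z = 0. Lengths are in m, angles in rad, forces in N, time in s.
With the tool pointing down it reaches from about 0.25 to 0.725 m from the base axis. Payload 4 kg.
Tool frame: the origin (TCP) lies at the very end of the fingers, on their centre line; the grasp point (between the pads) lies bot.grasp_offset behind it (bot.grasp_offset is the distance from the TCP to the grasp point, in m); z points along the fingers, y is the direction in which the jaws open and shut (so a half turn about z gives the same grasp; the last joint's range is limited). The gripper opens to 85 mm and grips with 20 to 120 N. Pads are 22 mm wide; open, the fingers measure 114 mm over their backs; the gripper's body (76 mm by 85 mm) begins 54 mm behind the grasp point. The pads swing forward as they close: fully open they stand 13 mm farther back than shut.
Start: joints at [1.216, 0.241, 0.005, 1.335, 0, 1.571], TCP at [0.174, 0.469, 0.231] pointing down, gripper open.
Joint ranges: [-2.72, 2.72], [-1.05, 1.87], [-1.09, 1.28], [-1.99, 2.15], [-1.42, 1.44], [-3.14, 3.14]. Speed limits (rad/s): [2.79, 2.79, 3.14, 3.14, 3.14, 3.14].

INTERFACE

Orientations are given as a unit quaternion [x, y, z, w].
In Python, from workcell import bot gives the robot as it stands. The module is installed in compiled form; this text tells all that it offers.
- The arm moves only by the shell command python3 -m jog 'ROWS' [OPENING]. ROWS is JSON, a list that holds one entry, the list of rows, each a list of 6 numbers: the shift along the tool's x, y, z in m, then the turn, a rotation vector about the tool's x, y, z in degrees. In form: [[[dx, dy, dz, wx, wy, wz], ...]]. A call has 1 to 12 rows; each row shifts and turns the pose as measured when the row begins, along the tool's axes as they then stand; what a row does not reach is not made up. A row lasts 1/8 s, in which the tool goes at most 62.5 mm and 10.7 degrees, less where a joint would pass 70% of its speed; a pose out of reach is approached as far as the arm can. A call is refused whole if a number of a shift passes 0.0625 or a number of a turn 10.7, either way. A call with a gripper value outside its range is refused whole. OPENING is the finger opening in m, from 0 to 0.0854, set as the call begins (- or left out, the last holds). The fingers move at their own pace and stop on an object; the grip force is fixed at half the most. Time passes only in rows, so rows that do not move let the fingers close. It gives the time, the measured TCP pose, the force and the opening at its end, in the units of the state.
- bot.get_obs(): the state, without advancing time (a new reading comes with each control period).
- bot.camera(name): name is "side" or "top"; returns a dict with "pixels" (420x560x3 uint8, red, green, blue), "fx", "fy", "cx", "cy" (pixels), "k1" (the pictures are not rectified: a ray, as slopes to the right and down, at radius r is drawn at 1 + k1 r^2 times it, then the intrinsics apply), "rvec" (rotation vector, rad) and "tvec" (3), from world to camera coordinates, as OpenCV has them. Camera axes: x right, y down, z forward; pixel columns grow to the right and rows downward; lengths in m; the calibration is good to about 2 mm. A picture is of the moment at which its call begins. There is no depth.
- bot.job_done(): hands the job in, once; it reports no verdict.
The state is a dict: "clock": time; "joint_pos": joint angles; "joint_vel": joint speeds; "tau": joint torques, N m; "eef_pos": TCP position; "tool_rot": TCP orientation; "ft_force": force on the tool from outside, world axes, zero at the start; "ft_torque": the same for the moment, N m; "grip_width": finger opening in m.
Only numpy, scipy, OpenCV 4.12 (cv2) and the standard library are available. Lean on these libraries where they do the work, as an engineer would, in place of code of your own. Each camera call takes 0.05 s, during which the arm holds its last target. There are 200 camera calls.

TASK

The produce washer's strainer pot stands open for cleaning: take the strainer hook from the tool rack, feel for the bent wire handle of the grit basket deep inside the pot, hook it and gently draw the basket out of its tight rubber seat without spilling the grit. Set the basket down softly, upright in the steel pan, unhook it, and hang the hook back in its own slot in the rack. Never force anything (20 N from the hook spoils the handle), keep the fingers off the dirty basket, and leave the other things as they are.

Things in the scene. Friction and masses are not known exactly. Their poses are not given: they have to be found in the camera images.
- pot: Grey cast strainer pot, fixed, 155 mm tall, cover off: upright round bore, 72 mm across, its floor 22 mm above the bench. Outside 92 mm across, foot plate 125 mm square, four bolt lugs at the rim (out to 71 mm from the axis, not above the rim), two pipe stubs along its y axis (to 90 mm, below the rim). Origin on the bore's axis at bench level, z up.
- pot_mouth (a point): Centre of the pot's mouth, level with its rim, 155 mm above the bench.
- basket: Perforated steel cup, 67 mm across (bead 69), 38 mm tall, packed with grit to 26 mm, about 0.2 kg, on the floor of the bore, wire handle above it. Origin: centre of its underside, z up. A rubber lip in the lowest 11 mm of the bore grips its foot: it takes 6 to 15 N, weight included, to draw it up 12 mm, then only its weight. Hung by its bent handle it tilts up to 16 degrees and levels when set down.
- basket_rim (a point): Point on the basket's axis, 40 mm above its origin, between the two feet (62 mm apart along the basket's y) of its welded handle: one stiff arch of 3.2 mm wire, crown 34 mm from this point in the basket's x-z plane, nearly flat for 14 mm either side. It has been bent: it leans up to 26 degrees to -x or to +x, so the crown lies up to 15 mm off the axis. The lean is not measured: feel or look.
- hook: Strainer hook, upright, 165 mm, 0.15 kg: 5 mm round rod with a J foot. Origin: foot of the J on the rod's axis; z up. The J points to +x: its point's centre line is 11 mm from the rod's axis, top 14 mm above the origin, bottom bar 5 mm thick, gap to the rod 6 mm. Stop collar 32 mm across, underside at 96 mm. Flat black handle from 100 to 165 mm, 14 mm along x, 26 mm along y.
- hook_grip (a point): Middle of the hook's handle, 134 mm above the hook's origin: the place to grip, across the 14 mm (jaws closing along the hook's x axis, the way the J points; gripped so, the hook does not pivot between the jaws). Same axes as the hook.
- hook_collar (a point): Centre of the underside of the hook's collar. It lies on rack_slot when the hook hangs home in the rack.
- rack: Fixed steel tool rack: a slotted plate 200 by 90 mm (x by y), its top 112 mm above the bench, on two end legs. Origin at bench level under the plate's centre. A paring knife hangs 85 mm and a sharpening steel 140 mm to the +x side of the hook.
- rack_slot (a point): Where the hook's rod and collar belong, on the top face of the rack's plate. The slot reaches from 7 mm behind (-x) to 19 mm ahead (+x) of this point and 7 mm to either side (y), cut right through; the hook hangs in it with its J pointing to the rack's +x. Axes as the rack.
- pan: Fixed rectangular steel pan, 170 by 156 mm (x by y), 65 mm deep, walls and floor 3 mm. Origin: centre of its underside on the bench.
- cover: The pot's grey cast cover, 120 mm across, 26 mm high, lying on the bench. To be left alone. Origin: centre of its underside.
- gasket: Black rubber ring, 90 mm across, 6 mm thick, lying on the bench. To be left alone. Origin: centre of its underside.
- mushroom: A mushroom cap, 58 mm across, 36 mm high, on the bench. To be left alone. Origin: centre of its underside.
- paring_knife: Paring knife hanging upright in the rack's middle slot, top of its black handle 178 mm above the bench. To be left alone. Origin on the rack plate's top face, on the handle's axis.
- sharpening_steel: Sharpening steel hanging upright in the rack's end slot, top of its wooden handle 175 mm above the bench. To be left alone. Origin on the rack plate's top face, on its axis.
There are look-alikes about, which are no part of the job. Leave any purple look-alike of the hook alone. What is shaped like the basket but blue or yellow is not meant.

How it is judged:
By the outcome, as a careful person would: the job done as asked, in the order asked, and still so for the second after the job is handed in, with the robot touching nothing.
It also fails if it takes over 72 s, if anything falls off the work surface, if the arm or the gripper's body presses on something with over 40 N, if the wrist force passes 120 N, or if a joint passes its speed limit or range.

## Working session

There is one attempt and no reset: what is moved stays moved. The work goes in short steps, Python scripts to look and compute and a shell command to move; the robot and the scene stay as the last step left them, time stands still between calls to the robot, and variables do not carry over. Pictures are saved under pics/ and viewed, on a budget of 10 in all, crops included, one or two more only if the job needs it, and the job is handed in when it is done.

```bash
mkdir -p pics; cat > h.py <<'E'
import numpy as np, cv2
from workcell import bot
from scipy.spatial.transform import Rotation as R
def shot(n,f=None):
    c=bot.camera(n)
    if f: cv2.imwrite(f,c["pixels"][:,:,::-1])
    return c
def ray(c,u,v):
    xd,yd=(u-c["cx"])/c["fx"],(v-c["cy"])/c["fy"]
    x,y=xd,yd
    for _ in range(30):
        s=1+c["k1"]*(x*x+y*y); x,y=xd/s,yd/s
    Rm=cv2.Rodrigues(np.array(c["rvec"],float))[0]
    o=-Rm.T@np.array(c["tvec"],float).ravel()
    return o,Rm.T@np.array([x,y,1.])
def onz(c,u,v,z):
    o,d=ray(c,u,v); return o+d*(z-o[2])/d[2]
def proj(c,p):
    Rm=cv2.Rodrigues(np.array(c["rvec"],float))[0]
    q=Rm@np.array(p,float)+np.array(c["tvec"],float).ravel()
    x,y=q[0]/q[2],q[1]/q[2]; s=1+c["k1"]*(x*x+y*y)
    return np.array([c["fx"]*x*s+c["cx"],c["fy"]*y*s+c["cy"]])
def st():
    s=bot.get_obs(); print({k:np.round(s[k],4).tolist() for k in("clock","joint_pos","eef_pos","tool_rot","ft_force","grip_width")}); print(R.from_quat(s["tool_rot"]).as_matrix().round(3))
E
python3 - <<'E'
from h import *
st(); print(bot.grasp_offset)
import pickle
a=shot("top");b=shot("side")
pickle.dump((a,b),open("c0.pkl","wb"))
for n,c in(("top",a),("side",b)):
    cv2.imwrite(f"pics/{n}0.png",cv2.resize(c["pixels"][:,:,::-1],(800,600)))
    print(n,c["fx"],c["cx"],c["k1"],ray(c,280,210))
E
```

```text
{'clock': 0.0, 'joint_pos': [1.216, 0.2414, 0.0037, 1.3352, 0.0, 1.5708], 'eef_pos': [0.1735, 0.4683, 0.2304], 'tool_rot': [0.1765, 0.9843, -0.001, -0.0002], 'ft_force': [0.4461, -0.2759, 0.5307], 'grip_width': 0.0854}
[[-0.938  0.347 -0.001]
 [ 0.347  0.938 -0.002]
 [ 0.    -0.002 -1.   ]]
0.0187
top 405.943574817792 283.76393796806843 -0.07294265801947235 (array([0.24543842, 0.06995929, 1.3719712 ]), array([ 0.1520851 ,  0.00468283, -0.98840105]))
side 509.92974407112825 284.2790608617563 -0.10808018951228274 (array([-0.21681045,  1.02975656,  0.79011587]), array([ 0.49170528, -0.70052912, -0.51725774]))
```

View pics/top0.png

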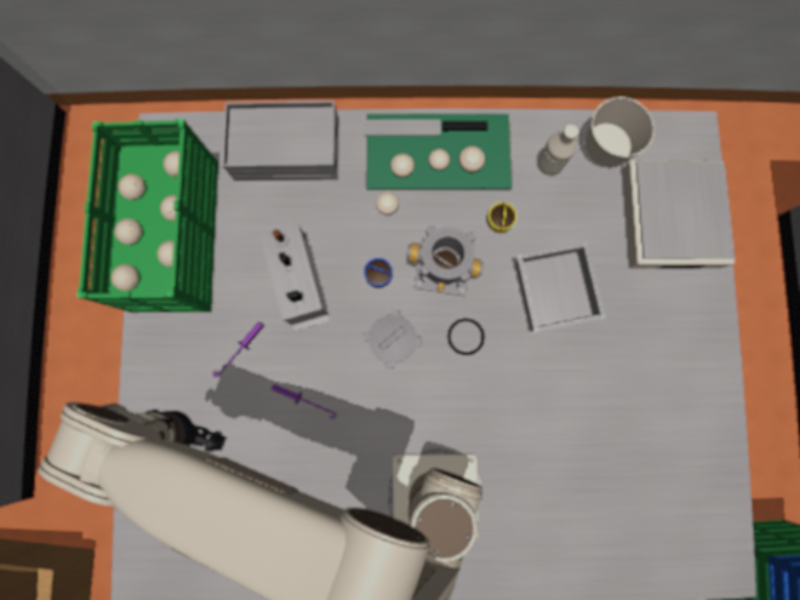

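View pics/side0.png

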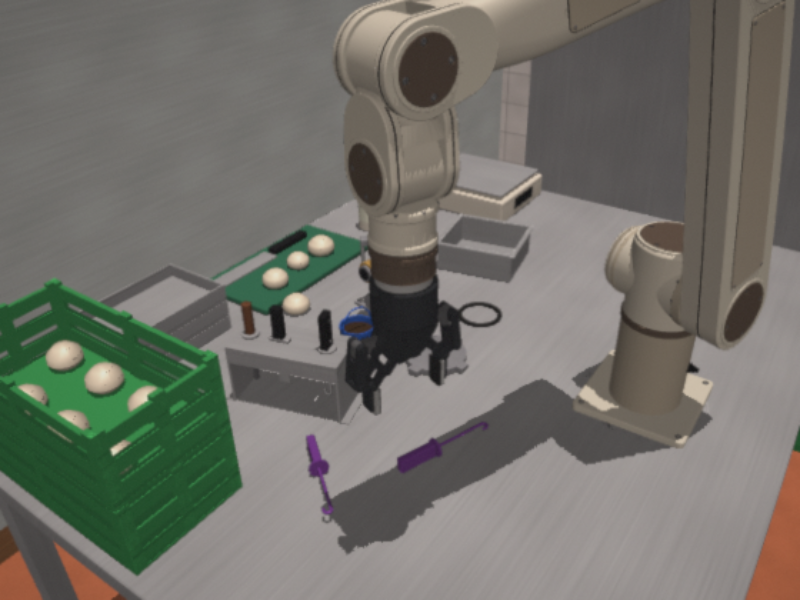

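Top view (800-px scale): the rack is at (293,275). It holds a black-handled hook (294,295), a knife (284,259) and a steel (278,236). The pot is at (447,255), with the basket inside it. The pan candidates are (558,288) and the larger bins (280,140) and (680,212). The purple hooks at (240,350) and (303,400) and the blue and yellow baskets are look-alikes. I'll confirm with an enlarged crop.

```bash
python3 - <<'E'
from h import *
import pickle
a,b=pickle.load(open("c0.pkl","rb"))
im=a["pixels"][:,:,::-1]
c1=cv2.resize(im[150:235,180:240],(420,595),interpolation=cv2.INTER_CUBIC)  #7x
c2=cv2.resize(im[150:210,285:340],(380,415),interpolation=cv2.INTER_CUBIC) #6.9x
o=np.zeros((600,800,3),np.uint8);o[:595,:420]=c1;o[:415,420:]=c2
cv2.imwrite("pics/crop1.png",o)
f=.7
for n,p,z in(("hook",(294,295),.177),("knife",(284,259),.178),("steel",(278,236),.175),("pot",(447,249),.155),("pan tl",(515,254),.065),("tr",(585,249),.065),("br",(603,318),.065),("bl",(531,328),.065),("box a",(226,105),.1),("box b",(335,105),.1),("boxc",(335,168),.1)):
    print(n,onz(a,p[0]*f,p[1]*f,z).round(3))
E
```

```text
hook [0.441 0.297 0.177]
knife [0.518 0.32  0.178]
steel [0.569 0.335 0.175]
pot [ 0.543 -0.026  0.155]
pan tl [ 0.553 -0.191  0.065]
tr [ 0.564 -0.356  0.065]
br [ 0.402 -0.389  0.065]
bl [ 0.38  -0.221  0.065]
box a [0.912 0.487 0.1  ]
box b [0.908 0.227 0.1  ]
boxc [0.751 0.225 0.1  ]
```

View pics/crop1.png

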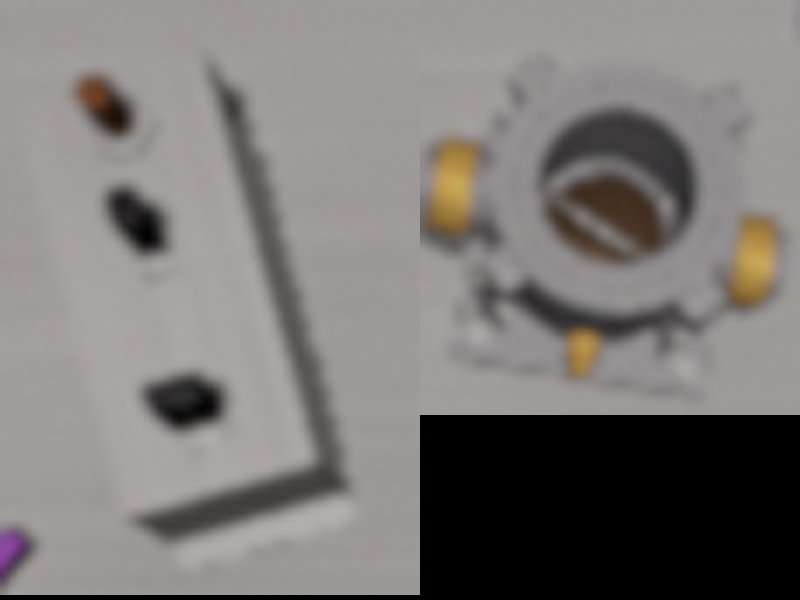

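The crop confirms it: the black flat handle at the front end of the rack (pixel ≈ (206,207)) is the hook, since its knife and steel neighbours are to +x. The pot holds the grit basket, with a bright wire line crossing the grit. The pan is the 170x156 tray. I'll measure by mask and enlarge the pot mouth.

```bash
python3 - <<'E'
from h import *
import pickle
a,b=pickle.load(open("c0.pkl","rb"))
im=a["pixels"].astype(int)
m=(im.max(2)<70).astype(np.uint8); m2=np.zeros_like(m); m2[150:215,188:214]=m[150:215,188:214]
n,l,s,c=cv2.connectedComponentsWithStats(m2)
for i in range(1,n):
    if s[i,4]>6: print(s[i],c[i].round(1),onz(a,*c[i],.1485).round(4))
for p in((320,460),(135,520),(208,60)):
    print("rack",onz(a,180+p[0]/7-.5,150+p[1]/7-.5,.112).round(4))
for p in((545,190),(635,250),(610,160),(680,215)):
    u,v=285+(p[0]-420)/6.91-.5,150+p[1]/6.917-.5
    print(p,onz(a,u,v,.096).round(4),onz(a,u,v,.06).round(4))
# pot rim centre: dark bore/outer disc
pic=im.astype(np.uint8)[155:195,293:333,::-1]
k=cv2.resize(pic,(600,600),interpolation=cv2.INTER_CUBIC)
k2=cv2.convertScaleAbs(k,alpha=1.5,beta=0)
ctr=onz(a,285+(618-420)/6.91-.5,150+187/6.917-.5,.155);print("bore ctr guess",ctr)
t=np.linspace(0,2*np.pi,60)
for z,r,col in((.155,.036,(0,0,255)),(.060,.0345,(0,255,0))):
    for q in t:
        u,v=proj(a,[ctr[0]+r*np.cos(q),ctr[1]+r*np.sin(q),z]); cv2.circle(k2,(int((u-293+.5)*15),int((v-155+.5)*15)),2,col,-1)
cv2.imwrite("pics/pot.png",k2)
E
```

```text
[194 164   4   5  13] [195.9 166.2] [0.5733 0.3367 0.1485]
[196 178   7   8  37] [199.2 181.3] [0.525  0.3252 0.1485]
[202 204   9   7  47] [206.1 207.1] [0.444  0.3018 0.1485]
rack [0.4238 0.2479 0.112 ]
rack [0.3972 0.3306 0.112 ]
rack [0.6095 0.3025 0.112 ]
(545, 190) [0.549  0.0026 0.096 ] [0.5576 0.0007 0.06  ]
(635, 250) [ 0.5203 -0.0388  0.096 ] [ 0.528  -0.0419  0.06  ]
(610, 160) [ 0.5632 -0.028   0.096 ] [ 0.5722 -0.0307  0.06  ]
(680, 215) [ 0.5368 -0.0601  0.096 ] [ 0.545  -0.0638  0.06  ]
bore ctr guess [ 0.53619966 -0.02676834  0.155     ]
```

View pics/pot.png

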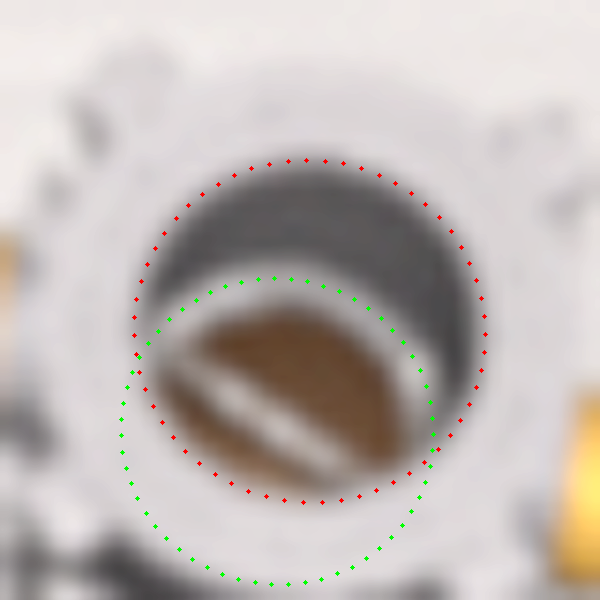

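The pot's bore centre is about (0.536,-0.027). The bright straight line from (180,365) to (345,480) in the crop is the wire handle, edge-on to the camera. It runs along a yaw of about 55°, and it appears to lean about 13° towards the camera. I'll go above the hook now.

```bash
python3 -m jog '[[[-0.052,-0.0104,0,0,0,0],[-0.052,-0.0104,0,0,0,0],[-0.052,-0.0104,0,0,0,0],[-0.052,-0.0104,0,0,0,0],[-0.052,-0.0104,0,0,0,0],[-0.052,-0.0104,0,0,0,0],[0,0,0,0,0,10.6],[0,0,0,0,0,10.6],[0,0,0,0,0,10.6],[0,0,0,0,0,10.6],[0,0,0,0,0,10.6],[0,0,0,0,0,0]]]' 0.045; python3 - <<'E'
from h import *
st()
s=bot.get_obs();M=R.from_quat(s["tool_rot"]).as_matrix()
print(M.T@(np.array([.444,.3018,.200])-s["eef_pos"]), np.degrees(np.arctan2(M[1,1],M[0,1])))
E
```

```text
clock: 1.6
eef_pos: [0.4511, 0.2942, 0.223]
tool_rot: [0.599, 0.801, -0.007, -0.002]
ft_force: [-0.9, 0.8, 0.4]
grip_width: 0.0452
{'clock': 1.6, 'joint_pos': [0.579, 0.3325, 0.1085, 1.3611, -0.0019, 1.8629], 'eef_pos': [0.4511, 0.2942, 0.223], 'tool_rot': [0.5987, 0.8009, -0.0071, -0.0016], 'ft_force': [-0.9033, 0.8173, 0.3535], 'grip_width': 0.0452}
[[-0.283  0.959 -0.011]
 [ 0.959  0.283 -0.009]
 [-0.006 -0.013 -1.   ]]
[ 0.00940293 -0.00439889  0.02296075] 16.43768973965456
```

```bash
python3 -m jog '[[[0.0094,-0.0044,0.01,-0.75,0.34,0],[0,0,0,0,0,0]]]'; python3 - <<'E'
from h import *
st()
b=shot("side");a=shot("top")
i=b["pixels"][180:300,150:290,::-1]
e=bot.get_obs()["eef_pos"];print(proj(b,e),proj(b,[.444,.3018,.181]),proj(b,[.444,.3018,.116]))
cv2.imwrite("pics/s1.png",cv2.resize(i,(700,600),interpolation=cv2.INTER_CUBIC))
E
```

```text
clock: 1.85
eef_pos: [0.4438, 0.3018, 0.2122]
tool_rot: [0.596, 0.803, -0.001, -0.0]
ft_force: [-0.3, 0.1, -1.0]
grip_width: 0.0446
{'clock': 1.85, 'joint_pos': [0.5971, 0.3229, 0.0667, 1.3158, -0.0001, 1.8754], 'eef_pos': [0.4438, 0.3018, 0.2122], 'tool_rot': [0.5965, 0.8026, -0.0006, -0.0001], 'ft_force': [-0.2921, 0.1464, -1.0442], 'grip_width': 0.0446}
[[-0.288  0.958 -0.001]
 [ 0.958  0.288 -0.001]
 [-0.    -0.001 -1.   ]]
[224.41055999 206.22070562] [225.80748514 218.55632447] [227.86430369 242.2534743 ]
```

View pics/s1.png

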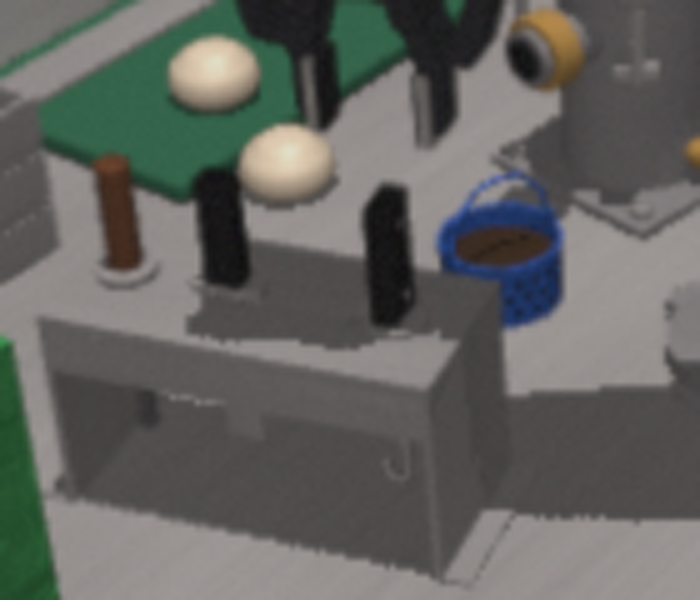

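The side crop shows the hook handle at (390,190) to (390,320), with the fingers straddling it at mid x ≈ 371 (about 2 mm off, which is fine). I'll descend and grip.

```bash
python3 -m jog '[[[-0.0007,-0.0012,0.027,0,0,0],[0,0,0.027,0,0,0],[0,0,0.022,0,0,0],[0,0,0.005,0,0,0]]]' 0.045; python3 -m jog '[[[0,0,0,0,0,0],[0,0,0,0,0,0],[0,0,0,0,0,0],[0,0,0,0,0,0]]]' 0.0; python3 - <<'E'
from h import *
st()
E
```

```text
clock: 2.45
eef_pos: [0.4473, 0.3015, 0.1331]
tool_rot: [0.596, 0.803, 0.003, 0.002]
ft_force: [0.7, 0.5, -0.8]
grip_width: 0.0451
clock: 2.95
eef_pos: [0.4488, 0.3022, 0.1355]
tool_rot: [0.596, 0.803, 0.005, 0.002]
ft_force: [-0.7, -0.0, -0.5]
grip_width: 0.013
{'clock': 2.95, 'joint_pos': [0.5933, 0.3724, -0.0685, 1.1196, -0.0013, 1.8694], 'eef_pos': [0.4488, 0.3022, 0.1355], 'tool_rot': [0.5956, 0.8032, 0.0047, 0.0023], 'ft_force': [-0.7302, -0.0386, -0.4815], 'grip_width': 0.013}
[[-0.29   0.957  0.009]
 [ 0.957  0.29   0.005]
 [ 0.002  0.01  -1.   ]]
```

```bash
python3 -m jog '[[[0,-0.0025,-0.005,0.5,0,0],[0,-0.0025,-0.01,0,0,0],[0,0,-0.005,0,0,0]]]'; python3 - <<'E'
from h import *
st()
E
```

```text
clock: 3.32
eef_pos: [0.4435, 0.3005, 0.1569]
tool_rot: [0.596, 0.803, 0.001, -0.001]
ft_force: [0.3, -0.3, -1.1]
grip_width: 0.0134
{'clock': 3.325, 'joint_pos': [0.5947, 0.3526, -0.0385, 1.1785, 0.0015, 1.8707], 'eef_pos': [0.4435, 0.3005, 0.1569], 'tool_rot': [0.5956, 0.8033, 0.0008, -0.0005], 'ft_force': [0.2822, -0.2713, -1.1405], 'grip_width': 0.0134}
[[-0.291  0.957  0.   ]
 [ 0.957  0.291  0.002]
 [ 0.002  0.001 -1.   ]]
```

```bash
python3 -m jog '[[[0,0,-0.02,0,0,0],[0,0,-0.025,0,0,0],[0,0,-0.03,0,0,0],[0,0,-0.035,0,0,0],[0,0,-0.035,0,0,0],[0,0,-0.01,0,0,0]]]'; python3 - <<'E'
from h import *
st()
b=shot("side")
i=b["pixels"][130:290,150:330,::-1]
e=bot.get_obs()["eef_pos"];print(proj(b,e),[proj(b,e-[0,0,d]).round(1) for d in(.0,.12)])
cv2.imwrite("pics/s2.png",cv2.resize(i,(675,600),interpolation=cv2.INTER_CUBIC))
E
```

```text
clock: 4.08
eef_pos: [0.4427, 0.2999, 0.3183]
tool_rot: [0.595, 0.803, 0.001, -0.0]
ft_force: [-0.3, 0.4, -2.4]
grip_width: 0.013
{'clock': 4.075, 'joint_pos': [0.5945, 0.2932, 0.299, 1.5746, 0.0014, 1.8702], 'eef_pos': [0.4427, 0.2999, 0.3183], 'tool_rot': [0.5955, 0.8034, 0.0012, -0.0003], 'ft_force': [-0.3039, 0.4423, -2.3707], 'grip_width': 0.013}
[[-0.291  0.957  0.001]
 [ 0.957  0.291  0.002]
 [ 0.002  0.002 -1.   ]]
[222.18538259 163.42944116] [array([222.2, 163.4]), array([226.2, 211.8])]
```

View pics/s2.png

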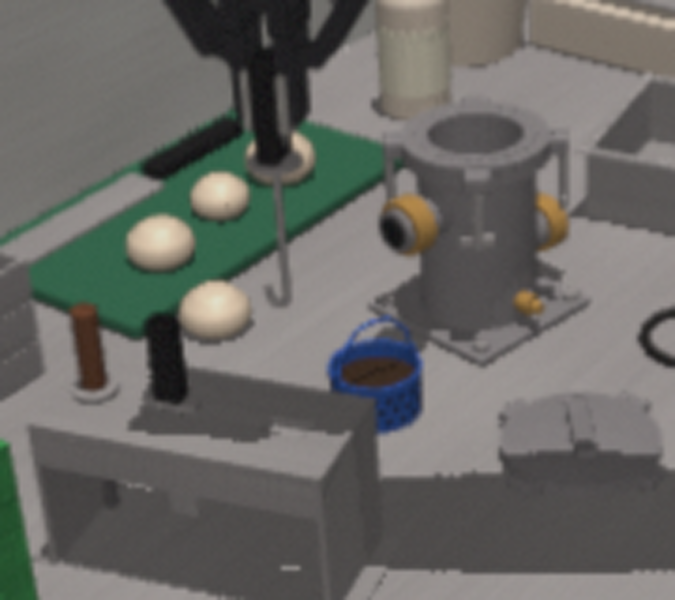

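Side crop: the hook is held upright, with the J foot at (283,303), which matches 0.12 m below the TCP. The pot mouth ellipse is centred at about (476,133).

```bash
python3 - <<'E'
from h import *
import pickle
a,b=pickle.load(open("c0.pkl","rb"))
print("side mouth",onz(b,150+476/3.75-.5,130+133/3.75-.5,.155).round(4))
f=lambda x,y,z:onz(a,293+x/15-.5,155+y/15-.5,z)
print("top mouth",f(314,331,.155).round(4))
for z in(.062,.095):
    p,q=f(180,365,z),f(345,480,z);d=q-p;print(z,p.round(4),q.round(4),np.degrees(np.arctan2(d[1],d[0])))
for p in((515,254),(585,249),(603,318),(531,328)): pass
C=[onz(a,x*.7,y*.7,.065) for x,y in((515,254),(585,249),(603,318),(531,328))]
print("pan",np.mean(C,0).round(4))
c=np.array([.536,-.0272,.095])
d=p-q;d/=np.linalg.norm(d);n=np.array([d[1],-d[0],0])
print("d",d,"n",n,"wire offset along n at z .095",(p-c)@n,"at z .062",(f(180,365,.062)-c)@n)
E
```

```text
side mouth [ 0.5344 -0.0276  0.155 ]
top mouth [ 0.5361 -0.0276  0.155 ]
0.062 [ 0.5508 -0.0054  0.062 ] [ 0.5247 -0.0413  0.062 ] -125.99091869403891
0.095 [ 0.5431 -0.0035  0.095 ] [ 0.5177 -0.0385  0.095 ] -125.99091869403892
pan [ 0.4748 -0.2892  0.065 ]Traceback (most recent call last):
  File "<stdin>", line 13, in <module>
ValueError: operands could not be broadcast together with shapes (2,) (3,)
```

```bash
python3 -m jog '[[[-0.03,0,0,0,0,0],[-0.05,0,0,0,0,0],[-0.05,0,0,0,0,0],[-0.05,0,0,0,0,0],[-0.05,0,0,0,0,0],[-0.05,0,0,0,0,0],[-0.05,0,0,0,0,0],[-0.02,0,0,0,0,0]]]'; python3 -m jog '[[[0,0,0,0,0,-10.6],[0,0,0,0,0,-10.6],[0,0,0,0,0,-10.6],[0,0,0,0,0,-10.6],[0,0,0,0,0,-10.6],[0,0,0,0,0,-10.6],[0,0,0,0,0,-10.6],[0,0,0,0,0,-10.6],[0,0,0,0,0,-10.6],[0,0,0,0,0,-10.6],[0,0,0,0,0,-10.6],[0,0,0,0,0,-10.6]]]'; cat >> h.py <<'E'
def go(t,yaw):
    s=bot.get_obs();M=R.from_quat(s["tool_rot"]).as_matrix()
    y=np.radians(yaw);ty=np.array([np.cos(y),np.sin(y),0]);tz=np.array([0,0,-1.]);T=np.c_[np.cross(ty,tz),ty,tz]
    print("clock",s["clock"],"eef",np.round(s["eef_pos"],4),"F",np.round(s["ft_force"],2),"T",np.round(s["ft_torque"],2),"w",round(float(s["grip_width"]),4),"q",np.round(s["joint_pos"],2))
    print("shift mm",np.round(M.T@(np.array(t)-s["eef_pos"])*1e3,1),"turn",np.degrees(R.from_matrix(M.T@T).as_rotvec()).round(2))
E
python3 -c "
from h import *
go([.5444,-.0340,.298],144)"
```

```text
clock: 5.12
eef_pos: [0.5439, -0.0432, 0.3038]
tool_rot: [0.593, 0.805, -0.005, -0.007]
ft_force: [0.2, -0.0, -1.3]
grip_width: 0.0132
clock: 6.62
eef_pos: [0.5373, -0.0372, 0.2871]
tool_rot: [-0.473, 0.881, 0.014, -0.019]
ft_force: [-0.1, -0.2, -1.3]
grip_width: 0.013
clock 6.625 eef [ 0.5373 -0.0372  0.2871] F [-0.08 -0.17 -1.27] T [ 0.04 -0.1  -0.03] w 0.013 q [-0.07  0.34  0.29  1.56  0.   -1.06]
shift mm [ -6.4  -3.7 -11.2] turn [ 2.42 -1.21  2.44]
```

```bash
python3 -m jog '[[[-0.0064,-0.0037,-0.011,2.4,-1.2,2.4],[0,0,0,0,0,0]]]'; python3 -c "
from h import *
go([.5444,-.0340,.298],144)
b=shot('side'); a=shot('top')
A=a['pixels'][140:215,280:350,::-1];B=b['pixels'][120:195,240:310,::-1]
cv2.imwrite('pics/p3.png',np.hstack([cv2.resize(x,(400,428),interpolation=cv2.INTER_CUBIC) for x in(A,B)]))"
```

```text
clock: 6.88
eef_pos: [0.5434, -0.0326, 0.2953]
tool_rot: [-0.455, 0.89, 0.001, -0.002]
ft_force: [-0.8, -1.3, -1.1]
grip_width: 0.0134
clock 6.875 eef [ 0.5434 -0.0326  0.2953] F [-0.83 -1.32 -1.11] T [-0.04 -0.01  0.02] w 0.0134 q [-0.06  0.32  0.28  1.53  0.   -1.01]
shift mm [ 0.6 -1.6 -2.7] turn [ 0.24 -0.1   0.17]
```

View pics/p3.png

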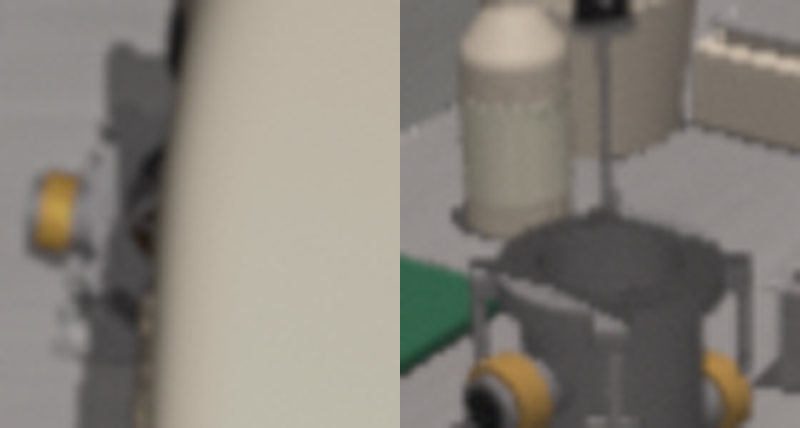

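The side view shows the hook's rod above the mouth, with the foot at about (608,215). The top view is blocked by the arm. I'll descend into the bore.

```bash
python3 -m jog '[[[0.0006,-0.0016,0.02,0.2,0,0],[0,0,0.02,0,0,0],[0,0,0.02,0,0,0],[0,0,0.015,0,0,0],[0,0,0,0,0,0]]]'; python3 -c "
from h import *
go([.5444,-.0340,.186],144)"
```

```text
clock: 7.6
eef_pos: [0.541, -0.0341, 0.2127]
tool_rot: [-0.456, 0.89, 0.003, -0.006]
ft_force: [-0.3, 0.5, -1.9]
grip_width: 0.0135
clock 7.6 eef [ 0.541  -0.0341  0.2127] F [-0.35  0.49 -1.87] T [ 0.03 -0.01  0.01] w 0.0135 q [-0.06  0.34  0.1   1.34 -0.   -1.01]
shift mm [-2.3 -3.  26.7] turn [ 0.65 -0.49  0.28]
```

```bash
python3 -m jog '[[[-0.0023,-0.004,0.006,0.6,-0.4,0.2],[0,-0.0005,0.006,0,0,0],[0,-0.0005,0.006,0,0,0],[0,-0.0005,0.005,0,0,0]]]'; python3 -c "
from h import *
go([.5444,-.0340,.186],144)"
```

```text
clock: 8.1
eef_pos: [0.5481, -0.0357, 0.1898]
tool_rot: [-0.455, 0.891, -0.001, 0.001]
ft_force: [0.2, -0.3, -1.9]
grip_width: 0.0135
clock 8.1 eef [ 0.5481 -0.0357  0.1898] F [ 0.18 -0.31 -1.88] T [-0.    0.04 -0.03] w 0.0135 q [-0.06  0.36  0.06  1.27 -0.   -1.01]
shift mm [0.8 4.  3.7] turn [-0.1   0.01  0.08]
```

```bash
python3 -m jog '[[[0.0008,0.004,0.004,0,0,0],[0,0.004,0,0,0,0],[0,0.004,0,0,0,0],[0,0,0,0,0,0]]]'; python3 -c "
from h import *
go([.5355-.0037*.809,-.0275+.0037*.588,.186],144)"
```

```text
clock: 8.6
eef_pos: [0.537, -0.0287, 0.1855]
tool_rot: [-0.455, 0.891, -0.001, 0.0]
ft_force: [0.8, -0.1, -0.4]
grip_width: 0.0132
clock 8.6 eef [ 0.537  -0.0287  0.1855] F [ 0.76 -0.06 -0.42] T [ 0.03 -0.03  0.  ] w 0.0132 q [-0.05  0.34  0.02  1.25 -0.   -1.  ]
shift mm [-0.1  5.6 -0.5] turn [-0.08  0.01  0.09]
```

```bash
for i in 1; do python3 -m jog '[[[0,0.0015,0,0,0,0],[0,0.001,0,0,0,0]]]'; python3 -m jog '[[[0,0.0015,0,0,0,0]]]';python3 -m jog '[[[0,0.0015,0,0,0,0]]]';  done; python3 -c "
from h import *
go([.5355-.0037*.809,-.0275+.0037*.588,.186],144)"
```

```text
clock: 8.85
eef_pos: [0.5351, -0.0271, 0.1859]
tool_rot: [-0.455, 0.891, -0.001, 0.001]
ft_force: [-0.4, 0.2, -1.3]
grip_width: 0.0133
clock: 8.98
eef_pos: [0.534, -0.0262, 0.186]
tool_rot: [-0.455, 0.891, -0.001, 0.001]
ft_force: [-0.6, 0.1, -2.4]
grip_width: 0.0133
clock: 9.1
eef_pos: [0.5327, -0.0253, 0.186]
tool_rot: [-0.455, 0.891, -0.001, 0.001]
ft_force: [0.8, 0.4, -1.5]
grip_width: 0.0133
clock 9.1 eef [ 0.5327 -0.0253  0.186 ] F [ 0.83  0.35 -1.52] T [ 0.01 -0.02  0.03] w 0.0133 q [-0.05  0.33  0.    1.24 -0.   -0.99]
shift mm [ 0.1  0.2 -0. ] turn [-0.15  0.05  0.09]
```

```bash
for i in 1 2 3; do python3 -m jog '[[[0,0.001,0,0,0,0]]]' | sed -n '2p;4p';  done; python3 -c "
from h import *
go([.5355-.0037*.809,-.0275+.0037*.588,.186],144)"
```

```text
eef_pos: [0.5321, -0.0249, 0.186]
ft_force: [0.1, -0.8, -1.9]
eef_pos: [0.5318, -0.0246, 0.1862]
ft_force: [1.7, -1.4, -2.7]
eef_pos: [0.5315, -0.0244, 0.1862]
ft_force: [1.9, -2.1, -2.5]
clock 9.475 eef [ 0.5315 -0.0244  0.1862] F [ 1.9  -2.08 -2.5 ] T [-0.46 -0.54  0.04] w 0.0136 q [-0.04  0.32 -0.    1.24 -0.   -0.99]
shift mm [ 0.2 -1.4  0.3] turn [-0.36  0.05  0.07]
```

Contact was felt: about 2.8 N against the J direction, with the rod at -4.9 mm, so the wire is at about -9 mm as seen. I'll ease off a little and raise the hook under the crown.

```bash
python3 -m jog '[[[0,-0.001,-0.004,-0.3,0,0],[0,0,-0.004,0,0,0],[0,0,-0.004,0,0,0]]]'; python3 -m jog '[[[0,0,-0.0015,0,0,0],[0,0,-0.001,0,0,0]]]'; python3 -c "
from h import *
go([.5355-.0045*.809,-.0275+.0045*.588,.206],144)"
```

```text
clock: 9.85
eef_pos: [0.532, -0.0248, 0.1988]
tool_rot: [-0.455, 0.891, 0.0, 0.0]
ft_force: [1.6, 0.1, -0.9]
grip_width: 0.0134
clock: 10.1
eef_pos: [0.5321, -0.0247, 0.2019]
tool_rot: [-0.455, 0.891, 0.0, 0.0]
ft_force: [-0.4, -1.3, -2.1]
grip_width: 0.0132
clock 10.1 eef [ 0.5321 -0.0247  0.2019] F [-0.36 -1.32 -2.12] T [-0.14 -0.2   0.04] w 0.0132 q [-0.05  0.32  0.03  1.29  0.   -0.99]
shift mm [ 0.3  0.  -4.1] turn [0.02 0.07 0.07]
```

```bash
for i in 1 2 3 4 5 6; do python3 -m jog '[[[0,0,-0.001,0,0,0]]]' | sed -n '2p;4p';  done
```

```text
eef_pos: [0.532, -0.0246, 0.203]
ft_force: [1.7, -1.2, -1.9]
eef_pos: [0.532, -0.0246, 0.204]
ft_force: [0.8, -1.5, -1.7]
eef_pos: [0.532, -0.0247, 0.205]
ft_force: [0.9, -0.2, -2.1]
eef_pos: [0.532, -0.0247, 0.2058]
ft_force: [1.9, -0.9, -4.7]
eef_pos: [0.532, -0.0248, 0.2064]
ft_force: [1.7, -0.6, -5.8]
eef_pos: [0.5317, -0.0247, 0.2068]
ft_force: [1.5, 0.0, -6.3]
```

Hooked: the pull builds at TCP z ≈ 0.2055. I'll keep drawing gently.

```bash
for i in 1 2 3 ; do python3 -m jog '[[[0,0,-0.0012,0,0,0]]]' | sed -n '2p;4p';  done;for i in 1 2 3 ; do python3 -m jog '[[[0,0,-0.0015,0,0,0]]]' | sed -n '2p;4p';  done
```

```text
eef_pos: [0.5311, -0.0246, 0.2074]
ft_force: [1.5, 0.2, -8.7]
eef_pos: [0.5307, -0.0245, 0.2078]
ft_force: [1.3, -1.0, -9.1]
eef_pos: [0.5306, -0.0245, 0.2086]
ft_force: [2.5, -0.5, -9.1]
eef_pos: [0.5305, -0.0244, 0.2098]
ft_force: [1.7, -0.6, -8.8]
eef_pos: [0.5304, -0.0244, 0.2113]
ft_force: [1.9, -0.2, -9.2]
eef_pos: [0.5305, -0.0244, 0.2129]
ft_force: [1.1, -0.1, -8.6]
```

```bash
for i in 1 2 3 4 5 6 7 8; do python3 -m jog '[[[0,0,-0.0015,0,0,0]]]' | sed -n '2p;4p';  done; python3 -c "
from h import *
go([.5319,-.0249,.30],144)"
```

```text
eef_pos: [0.5304, -0.0244, 0.2145]
ft_force: [1.5, 0.5, -8.2]
eef_pos: [0.5304, -0.0243, 0.2164]
ft_force: [1.2, 0.2, -4.7]
eef_pos: [0.5304, -0.0243, 0.2188]
ft_force: [1.5, -0.9, -3.5]
eef_pos: [0.5305, -0.0242, 0.2212]
ft_force: [0.3, -0.3, -4.3]
eef_pos: [0.5306, -0.0242, 0.2233]
ft_force: [0.8, -0.6, -3.4]
eef_pos: [0.5307, -0.0242, 0.2253]
ft_force: [0.1, -0.3, -3.9]
eef_pos: [0.5307, -0.0242, 0.227]
ft_force: [0.1, -0.9, -3.2]
eef_pos: [0.5307, -0.0242, 0.2286]
ft_force: [0.1, 0.2, -4.1]
clock 12.6 eef [ 0.5307 -0.0242  0.2286] F [ 0.12  0.15 -4.09] T [-0.01 -0.14  0.01] w 0.0132 q [-0.05  0.31  0.09  1.35  0.   -0.99]
shift mm [ -0.2  -1.1 -71.4] turn [ 0.22 -0.    0.09]
```

Out of the seat: about 2 N of basket weight hanging, and the peak pull was about 7.5 N. I'll raise it through the bore.

```bash
python3 -m jog '[[[0,-0.001,-0.004,0,0,0],[0,-0.001,-0.005,0,0,0],[0,-0.001,-0.006,0,0,0],[0,0,-0.006,0,0,0],[0,0,-0.006,0,0,0],[0,0,-0.006,0,0,0]]]';python3 -m jog '[[[0,0,-0.006,0,0,0],[0,0,-0.006,0,0,0],[0,0,-0.006,0,0,0],[0,0,-0.006,0,0,0],[0,0,-0.006,0,0,0],[0,0,-0.005,0,0,0]]]'; python3 -c "
from h import *
go([.5335,-.026,.365],144)"
```

```text
clock: 13.35
eef_pos: [0.5332, -0.0262, 0.2637]
tool_rot: [-0.455, 0.891, 0.002, -0.001]
ft_force: [0.4, 0.7, -3.3]
grip_width: 0.0133
clock: 14.1
eef_pos: [0.5333, -0.0262, 0.3014]
tool_rot: [-0.455, 0.891, 0.002, -0.001]
ft_force: [-0.3, 0.3, -2.9]
grip_width: 0.0135
clock 14.1 eef [ 0.5333 -0.0262  0.3014] F [-0.34  0.33 -2.93] T [-0.03 -0.13  0.  ] w 0.0135 q [-0.05  0.3   0.26  1.54  0.   -0.99]
shift mm [ -0.2   0.3 -63.6] turn [ 0.25 -0.01  0.09]
```

```bash
python3 -m jog '[[[0,0,-0.005,0,0,0],[0,0,-0.005,0,0,0],[0,0,-0.005,0,0,0],[0,0,-0.004,0,0,0],[0,0,-0.004,0,0,0],[0,0,-0.004,0,0,0],[0,0,-0.004,0,0,0],[0,0,-0.004,0,0,0],[0,0,-0.004,0,0,0],[0,0,-0.004,0,0,0],[0,0,-0.004,0,0,0]]]';python3 -m jog '[[[0,0,-0.004,0,0,0],[0,0,-0.004,0,0,0],[0,0,-0.004,0,0,0],[0,0,-0.004,0,0,0],[0,0,-0.004,0,0,0],[0,0,-0.003,0,0,0]]]'; python3 -c "
from h import *
go([.5335,-.026,.365],144)
b=shot('side')
i=b['pixels'][60:220,200:380,::-1]
cv2.imwrite('pics/s4.png',cv2.resize(i,(675,600),interpolation=cv2.INTER_CUBIC))"
```

```text
clock: 15.48
eef_pos: [0.5333, -0.0263, 0.3515]
tool_rot: [-0.455, 0.891, 0.002, -0.001]
ft_force: [0.5, -0.5, -3.2]
grip_width: 0.0132
clock: 16.23
eef_pos: [0.5335, -0.0264, 0.3763]
tool_rot: [-0.455, 0.891, 0.002, -0.001]
ft_force: [-0.4, -0.7, -3.1]
grip_width: 0.0133
clock 16.225 eef [ 0.5335 -0.0264  0.3763] F [-0.39 -0.68 -3.13] T [-0.05 -0.05 -0.01] w 0.0133 q [-0.05  0.31  0.47  1.74  0.   -0.99]
shift mm [-0.3  0.2 11.3] turn [ 0.27 -0.02  0.09]
```

View pics/s4.png

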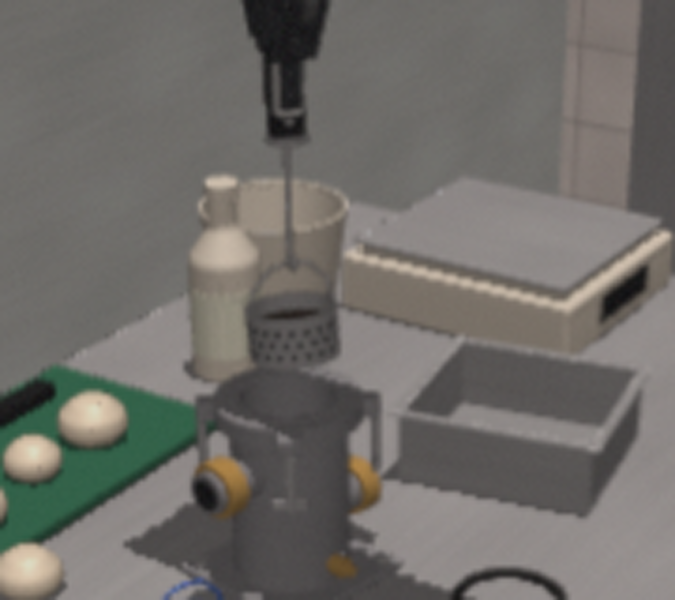

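The side view shows the basket hanging free on the hook at (293,330), nearly level, with the pan clear at (520,425).

```bash
python3 -c "
from h import *
b=shot('side')
C=[onz(b,200+x/3.75-.5,60+y/3.75-.5,.065) for x,y in((467,342),(643,378),(590,440),(395,412))]
print(np.round(C,3),np.mean(C,0))"; python3 -m jog '[[[0.003,-0.0015,0,0.2,0,0],[0.006,-0.003,0,0,0,0],[0.009,-0.004,0,0,0,0],[0.012,-0.0055,0,0,0,0],[0.015,-0.0065,0,0,0,0],[0.016,-0.007,0,0,0,0],[0.016,-0.007,0,0,0,0],[0.016,-0.007,0,0,0,0],[0.016,-0.007,0,0,0,0],[0.016,-0.007,0,0,0,0],[0.016,-0.007,0,0,0,0],[0.016,-0.007,0,0,0,0]]]'; python3 -c "
from h import *
go([.4748,-.2892,.365],144)"
```

```text
[[ 0.567 -0.355  0.065]
 [ 0.4   -0.373  0.065]
 [ 0.385 -0.243  0.065]
 [ 0.547 -0.2    0.065]] [ 0.47476736 -0.29272935  0.065     ]
clock: 17.82
eef_pos: [0.4946, -0.2068, 0.376]
tool_rot: [-0.454, 0.891, 0.0, -0.001]
ft_force: [0.9, -0.3, -3.2]
grip_width: 0.0135
clock 17.825 eef [ 0.4946 -0.2068  0.376 ] F [ 0.9  -0.26 -3.2 ] T [-0.02 -0.02  0.03] w 0.0135 q [-0.4   0.31  0.47  1.73 -0.   -1.34]
shift mm [ 78.3 -32.4  11.1] turn [ 0.05 -0.09  0.04]
```

```bash
python3 -m jog '[[[0.015,-0.006,0,0,0,0],[0.013,-0.0055,0,0,0,0],[0.011,-0.0045,0,0,0,0],[0.009,-0.004,0,0,0,0],[0.007,-0.003,0,0,0,0],[0.005,-0.002,0,0,0,0],[0.003,-0.001,0,0,0,0],[0,0,0,0,0,0]]]'; python3 -c "
from h import *
go([.4748,-.2892,.20],144)"
```

```text
clock: 18.82
eef_pos: [0.4775, -0.2781, 0.3758]
tool_rot: [-0.454, 0.891, 0.0, -0.001]
ft_force: [-0.1, -0.7, -3.5]
grip_width: 0.0134
clock 18.825 eef [ 0.4775 -0.2781  0.3758] F [-0.12 -0.65 -3.46] T [0.01 0.01 0.05] w 0.0134 q [-0.53  0.35  0.53  1.75 -0.   -1.47]
shift mm [ 10.4  -4.6 175.8] turn [ 0.08 -0.05  0.01]
```

```bash
python3 -m jog '[[[0.002,-0.001,0.004,0,0,0],[0.003,-0.0015,0.008,0,0,0],[0.003,-0.001,0.012,0,0,0],[0.002,-0.001,0.014,0,0,0],[0,0,0.015,0,0,0],[0,0,0.015,0,0,0],[0,0,0.015,0,0,0],[0,0,0.013,0,0,0],[0,0,0.01,0,0,0],[0,0,0.007,0,0,0],[0,0,0.004,0,0,0],[0,0,0,0,0,0]]]'; python3 -c "
from h import *
go([.4748,-.2892,.21],144)"
```

```text
clock: 20.32
eef_pos: [0.4731, -0.2885, 0.2483]
tool_rot: [-0.454, 0.891, 0.003, -0.002]
ft_force: [0.5, -0.3, -3.9]
grip_width: 0.0135
clock 20.325 eef [ 0.4731 -0.2885  0.2483] F [ 0.5  -0.31 -3.86] T [ 0.05 -0.02  0.03] w 0.0135 q [-0.55  0.35  0.2   1.43 -0.   -1.49]
shift mm [-0.5 -2.1 38.3] turn [ 0.38 -0.07  0.06]
```

```bash
python3 -m jog '[[[0,-0.001,0.006,0.3,0,0],[0,0,0.008,0,0,0],[0,0,0.008,0,0,0],[0,0,0.006,0,0,0],[0,0,0.004,0,0,0],[0,0,0.003,0,0,0]]]';for i in 1 2 3; do python3 -m jog '[[[0,0,0.0018,0,0,0]]]' | sed -n '2p;4p';  done; python3 -c "
from h import *
go([.4748,-.2892,.19],144)"
```

```text
clock: 21.08
eef_pos: [0.4744, -0.2894, 0.2118]
tool_rot: [-0.454, 0.891, -0.001, -0.0]
ft_force: [-0.8, -0.2, -2.5]
grip_width: 0.0133
eef_pos: [0.4744, -0.2894, 0.2098]
ft_force: [-0.6, -0.2, -3.0]
eef_pos: [0.4745, -0.2894, 0.208]
ft_force: [-0.0, 0.3, -2.9]
eef_pos: [0.4746, -0.2895, 0.2063]
ft_force: [0.2, 0.7, -3.6]
clock 21.45 eef [ 0.4746 -0.2895  0.2063] F [ 0.16  0.66 -3.55] T [ 0.03  0.01 -0.01] w 0.0131 q [-0.55  0.36  0.11  1.31 -0.   -1.49]
shift mm [-0.4  0.  16.3] turn [-0.08 -0.06  0.07]
```

```bash
for i in 1 2 3 ; do python3 -m jog '[[[0,0,0.002,0,0,0],[0,0,0.0015,0,0,0]]]' | sed -n '2p;4p';  done;for i in 1 2 3 4 5 6; do python3 -m jog '[[[0,0,0.0013,0,0,0]]]' | sed -n '2p;4p';  done
```

```text
eef_pos: [0.4747, -0.2896, 0.2027]
ft_force: [0.6, -0.6, -3.5]
eef_pos: [0.4747, -0.2896, 0.199]
ft_force: [0.4, 0.2, -3.1]
eef_pos: [0.4747, -0.2896, 0.1952]
ft_force: [-0.1, 0.0, -2.7]
eef_pos: [0.4747, -0.2896, 0.1938]
ft_force: [0.2, -0.1, -3.0]
eef_pos: [0.4747, -0.2896, 0.1924]
ft_force: [-0.4, -0.5, -3.9]
eef_pos: [0.4746, -0.2896, 0.1912]
ft_force: [-1.0, 0.9, -1.9]
eef_pos: [0.4746, -0.2896, 0.19]
ft_force: [-0.6, 0.2, -1.7]
eef_pos: [0.4745, -0.2895, 0.1889]
ft_force: [-1.0, 0.3, -0.6]
eef_pos: [0.4745, -0.2895, 0.1877]
ft_force: [-0.8, -0.7, -1.3]
```

The basket is down (the force has dropped to the hook's own weight). I'll lower the hook under the crown, then back it out.

```bash
for i in 1 2 3; do python3 -m jog '[[[0,0,0.002,0,0,0],[0,0,0.002,0,0,0]]]' | sed -n '2p;4p';  done; python3 -c "
from h import *
go([.4748,-.2892,.1755],144)"
```

```text
eef_pos: [0.4746, -0.2895, 0.1836]
ft_force: [-0.2, -0.2, -1.2]
eef_pos: [0.4748, -0.2896, 0.1792]
ft_force: [0.6, 0.0, -1.0]
eef_pos: [0.4753, -0.29, 0.1751]
ft_force: [-0.4, -0.5, -2.3]
clock 23.7 eef [ 0.4753 -0.29    0.1751] F [-0.44 -0.51 -2.28] T [ 0.03  0.   -0.02] w 0.0137 q [-0.55  0.38  0.05  1.24 -0.   -1.49]
shift mm [-0.4  0.8 -0.4] turn [-0.23 -0.05  0.07]
```

```bash
python3 -m jog '[[[0,-0.002,0,0,0,0],[0,-0.003,0,0,0,0]]]' | sed -n '2p;4p';for i in 1 2 3; do python3 -m jog '[[[0,-0.003,0,0,0,0],[0,-0.003,0,0,0,0]]]' | sed -n '2p;4p';  done; python3 -c "
from h import *
go([.4753+.02*.809,-.29-.02*.588,.1755],144)"
```

```text
eef_pos: [0.4796, -0.293, 0.1752]
ft_force: [-0.0, -0.7, -2.6]
eef_pos: [0.485, -0.297, 0.1753]
ft_force: [-0.9, 0.4, -1.1]
eef_pos: [0.4904, -0.3009, 0.1754]
ft_force: [0.0, 0.6, -1.3]
eef_pos: [0.4956, -0.3047, 0.1754]
ft_force: [-0.3, 0.8, -1.9]
clock 24.7 eef [ 0.4956 -0.3047  0.1754] F [-0.32  0.78 -1.92] T [0.03 0.02 0.  ] w 0.0133 q [-0.55  0.43  0.12  1.26 -0.   -1.49]
shift mm [ 0.1  5.  -0.1] turn [-0.28 -0.04  0.07]
```

```bash
python3 -m jog '[[[0,0,-0.004,-0.2,0,0],[0,0,-0.006,0,0,0],[0,0,-0.006,0,0,0]]]' | sed -n '2p;4p';python3 -m jog '[[[0,0,-0.01,0,0,0],[0,0,-0.02,0,0,0],[0,0,-0.02,0,0,0],[0,0,-0.02,0,0,0],[0,0,-0.02,0,0,0],[0,0,-0.02,0,0,0],[0,0,-0.005,0,0,0]]]' | sed -n '2p;4p'; python3 -c "
from h import *
go([.4435,.3012,.32],144)
b=shot('side');a=shot('top')
B=b['pixels'][100:200,250:390,::-1];A=a['pixels'][150:250,340:480,::-1]
cv2.imwrite('pics/s5.png',np.vstack([cv2.resize(x,(420,300),interpolation=cv2.INTER_CUBIC) for x in(A,B)]))"
```

```text
eef_pos: [0.4954, -0.3046, 0.1919]
ft_force: [-0.6, 0.9, -1.5]
eef_pos: [0.4953, -0.3043, 0.316]
ft_force: [0.0, -0.3, -1.1]
clock 25.95 eef [ 0.4953 -0.3043  0.316 ] F [ 0.02 -0.28 -1.13] T [ 0.02  0.04 -0.01] w 0.0131 q [-0.55  0.39  0.43  1.61 -0.   -1.49]
shift mm [-459.9  397.2   -6.3] turn [-0.3  -0.02  0.07]
```

View pics/s5.png

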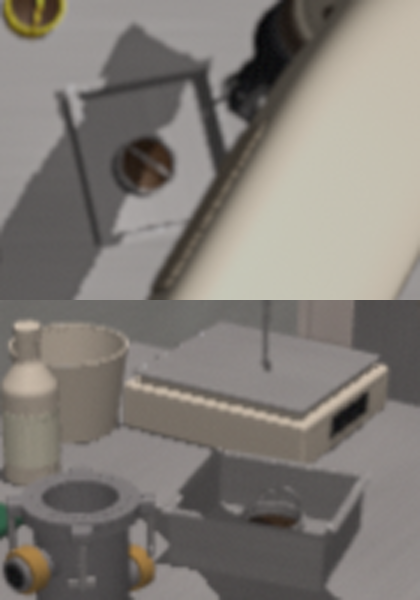

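The basket stands upright in the pan with its grit, at (143,163) in the top half. The hook is free. I'll take it back to the rack.

```bash
python3 -m jog '[[[0,0,-0.002,0,0,8],[0,0,-0.002,0,0,10.6],[0,0,-0.002,0,0,10.6],[0,0,-0.002,0,0,10.6],[0,0,-0.002,0,0,10.6],[0,0,-0.002,0,0,10.6],[0,0,-0.002,0,0,10.6],[0,0,-0.002,0,0,10.6],[0,0,-0.002,0,0,10.6],[0,0,-0.002,0,0,10.6],[0,0,-0.002,0,0,10.6],[0,0,0,0,0,10.6]]]'; python3 -c "
from h import *
go([.4435,.3008,.32],16.4)"
```

```text
clock: 27.55
eef_pos: [0.4901, -0.3011, 0.3215]
tool_rot: [0.591, 0.807, -0.001, -0.012]
ft_force: [0.9, -0.2, -1.8]
grip_width: 0.0132
clock 27.55 eef [ 0.4901 -0.3011  0.3215] F [ 0.94 -0.19 -1.76] T [-0.02 -0.03  0.01] w 0.0132 q [-0.55  0.41  0.47  1.66 -0.    0.71]
shift mm [587.9 137.2   9.6] turn [-0.96 -1.    1.15]
```

```bash
python3 -m jog '[[[0.02,0.0045,0,-0.9,-1,1.1],[0.04,0.0093,0,0,0,0],[0.05,0.0117,0,0,0,0],[0.05,0.0117,0,0,0,0],[0.05,0.0117,0,0,0,0],[0.05,0.0117,0,0,0,0],[0.05,0.0117,0,0,0,0],[0.05,0.0117,0,0,0,0],[0.05,0.0117,0,0,0,0],[0.04,0.0093,0,0,0,0],[0.02,0.0047,0,0,0,0],[0,0,0,0,0,0]]]'; python3 -c "
from h import *
go([.4435,.3008,.32],16.4)"
```

```text
clock: 29.05
eef_pos: [0.4566, 0.1951, 0.3078]
tool_rot: [0.6, 0.8, -0.006, -0.009]
ft_force: [0.2, -0.7, -1.8]
grip_width: 0.0129
clock 29.05 eef [0.4566 0.1951 0.3078] F [ 0.23 -0.71 -1.8 ] T [-0.01 -0.03 -0.01] w 0.0129 q [0.4  0.23 0.19 1.55 0.01 1.69]
shift mm [105.3  16.7 -11.8] turn [-1.23 -0.41 -0.18]
```

```bash
python3 -m jog '[[[0.025,0.004,-0.004,-1.2,-0.4,-0.2],[0.03,0.005,-0.004,0,0,0],[0.025,0.004,-0.003,0,0,0],[0.01,0.0015,0,0,0,0],[0,0,0,0,0,0]]]'; python3 -c "
from h import *
go([.4435,.3008,.25],16.4)"
```

```text
clock: 29.68
eef_pos: [0.4448, 0.2823, 0.3155]
tool_rot: [0.601, 0.799, -0.004, -0.0]
ft_force: [0.3, -0.8, -2.0]
grip_width: 0.0136
clock 29.675 eef [0.4448 0.2823 0.3155] F [ 0.32 -0.79 -2.  ] T [-0.05  0.05  0.  ] w 0.0136 q [ 0.57  0.28  0.28  1.57 -0.    1.86]
shift mm [18.5  4.3 65.4] turn [-0.39  0.27 -0.3 ]
```

```bash
python3 -m jog '[[[0.012,0.003,0,-0.4,0.3,-0.3],[0.006,0.001,0,0,0,0],[0,0,0,0,0,0],[0,0,0.015,0,0,0],[0,0,0.02,0,0,0],[0,0,0.015,0,0,0],[0,0,0.003,0,0,0]]]'; python3 -c "
from h import *
go([.4435,.3008,.245],16.4)"
```

```text
clock: 30.55
eef_pos: [0.4447, 0.2988, 0.2616]
tool_rot: [0.6, 0.8, 0.001, 0.001]
ft_force: [-1.3, -0.2, -2.2]
grip_width: 0.0134
clock 30.55 eef [0.4447 0.2988 0.2616] F [-1.34 -0.2  -2.2 ] T [-0.04  0.01 -0.02] w 0.0134 q [ 0.59  0.3   0.16  1.43 -0.    1.88]
shift mm [ 2.2 -0.6 16.6] turn [ 0.1   0.02 -0.2 ]
```

```bash
python3 -m jog '[[[0.0022,-0.001,0.005,0.1,0,0],[0,0,0.005,0,0,0],[0,0,0,0,0,0]]]'; python3 -c "
from h import *
go([.4435,.3008,.235],16.4)
b=shot('side');e=bot.get_obs()['eef_pos'];print(proj(b,e-[0,0,.1195]))
B=b['pixels'][185:275,170:275,::-1]
cv2.imwrite('pics/s6.png',cv2.resize(B,(700,600),interpolation=cv2.INTER_CUBIC))"
```

```text
clock: 30.92
eef_pos: [0.4436, 0.3009, 0.2522]
tool_rot: [0.601, 0.8, 0.001, 0.0]
ft_force: [-0.0, 1.3, -1.7]
grip_width: 0.0135
clock 30.925 eef [0.4436 0.3009 0.2522] F [-0.02  1.35 -1.74] T [0.09 0.01 0.02] w 0.0135 q [ 0.6   0.3   0.14  1.41 -0.    1.88]
shift mm [-0.1 -0.1 17.2] turn [ 0.1  -0.01 -0.22]
[227.66331412 236.06106792]
```

View pics/s6.png

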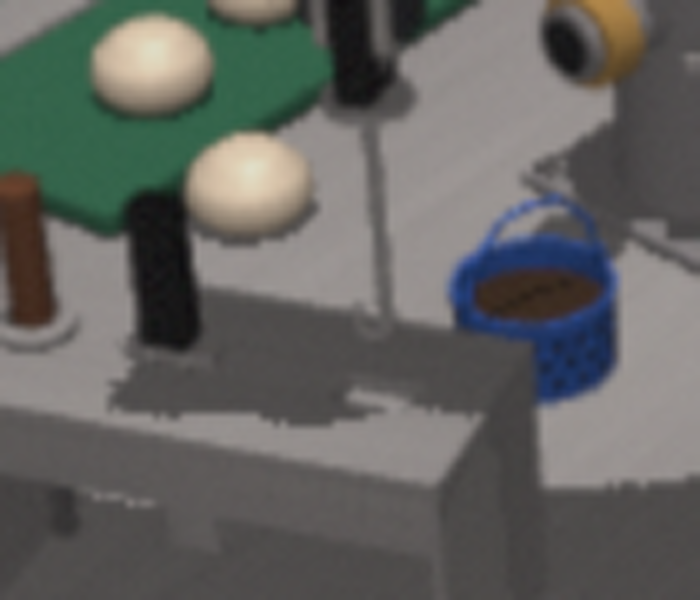

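The side crop shows the foot hovering at (378,325), with the slot seen as a bright patch at about (345–412, 382–408). I'll check where the expected slot projects.

```bash
python3 -c "
from h import *
b=shot('side')
cr=lambda p:((proj(b,p)-[170,185]+.5)*6.667).round(0)
y=np.radians(16.4);X=np.array([np.cos(y),np.sin(y),0]);Y=np.array([-X[1],X[0],0]);c=np.array([.4435,.3008,.112])
for i,j in((-7,-7),(-7,7),(19,7),(19,-7)): print(i,j,cr(c+X*i/1e3+Y*j/1e3), cr(c+X*i/1e3+Y*j/1e3-[0,0,.004]))
print('rod at plate',cr(c))
g=b['pixels'][238:250,218:236].astype(int).sum(2)//3
print(g)"
```

```text
-7 -7 [419. 386.] [420. 395.]
-7 7 [404. 408.] [404. 417.]
19 7 [335. 396.] [336. 405.]
19 -7 [351. 374.] [352. 383.]
rod at plate [393. 394.]
[[ 76  75  76  77  75  76  76  78  77  77  77  76  77  75  74  75  76  75]
 [ 78  74  75  75  76  75  75  75  77  75  76  77  75  75  77  75  76  76]
 [ 77  78  77  77  78  76  77  77  75  76  74  76  76  74  75  76  74  75]
 [ 77  77  77  79  84  87  86  84  81  79  77  77  77  75  76  76  76  75]
 [ 77  77  77  77  80  92  91  89  86  86  86  84  84  83  81  80  76  77]
 [ 76  76  72  78  94 118 106 103  95  93  91  90  88  86  83  79  76  76]
 [ 76  72  69  80 116 137 137 137 134 126 124 113 103  95  81  77  77  78]
 [ 74  74  75  78 101 108 120 127 131 139 143 139 130 108  89  83  80  84]
 [ 76  75  77  77  80  83  88  99 102 113 138 140 132 129 128 122 101 119]
 [ 78  78  86  86  85  87  97 127 131 131 139 139 136 137 138 136 131 133]
 [ 88  94 129 132 131 131 134 140 141 140 141 140 140 141 138 139 139 138]
 [133 134 142 142 141 141 142 141 141 141 140 141 141 142 139 139 140 140]]
```

The expected slot matches the patch within about 1 mm. I'll lower in checked steps.

```bash
python3 -m jog '[[[0,0,0.005,0.1,0,-0.2],[0,0,0.005,0,0,0],[0,0,0.005,0,0,0],[0,0,0.004,0,0,0]]]'; python3 -c "
from h import *
go([.4435,.3008,.215],16.4)"
```

```text
clock: 31.52
eef_pos: [0.4441, 0.3013, 0.233]
tool_rot: [0.599, 0.801, 0.001, 0.0]
ft_force: [-0.5, 0.6, -1.5]
grip_width: 0.0134
clock 31.525 eef [0.4441 0.3013 0.233 ] F [-0.52  0.56 -1.53] T [ 0.03 -0.    0.  ] w 0.0134 q [0.6  0.31 0.1  1.36 0.   1.88]
shift mm [-0.3 -0.7 18. ] turn [ 0.1  -0.05 -0.  ]
```

```bash
for i in 1 2 3; do python3 -m jog '[[[0,-0.0005,0.005,0,0,0],[0,-0.0003,0.005,0,0,0]]]' | sed -n '2p;4p'; done; python3 -c "
from h import *
go([.4435,.3008,.16],16.4)"
```

```text
eef_pos: [0.4433, 0.301, 0.2222]
ft_force: [-0.0, 0.4, -1.1]
eef_pos: [0.4424, 0.3007, 0.2115]
ft_force: [0.1, 0.6, -1.9]
eef_pos: [0.4416, 0.3005, 0.2007]
ft_force: [1.1, -0.1, -0.8]
clock 32.275 eef [0.4416 0.3005 0.2007] F [ 1.05 -0.12 -0.85] T [ 0.01 -0.01  0.  ] w 0.0131 q [0.6  0.32 0.03 1.28 0.   1.88]
shift mm [-0.3  1.8 40.7] turn [ 0.09 -0.04 -0.01]
```

```bash
python3 -m jog '[[[0,0.0015,0.006,0,0,0],[0,0,0.006,0,0,0]]]' | sed -n '2p;4p'; for i in 1 2 ; do python3 -m jog '[[[0,0,0.006,0,0,0],[0,0,0.006,0,0,0]]]' | sed -n '2p;4p'; done; python3 -c "
from h import *
go([.4435,.3008,.1355],16.4)"
```

```text
eef_pos: [0.4433, 0.301, 0.1881]
ft_force: [-0.2, -0.8, -2.5]
eef_pos: [0.4433, 0.301, 0.1751]
ft_force: [0.2, -0.2, -1.2]
eef_pos: [0.4432, 0.301, 0.1622]
ft_force: [-0.3, -1.0, -1.6]
clock 33.025 eef [0.4432 0.301  0.1622] F [-0.3  -1.03 -1.63] T [ 0.    0.   -0.01] w 0.0134 q [ 0.6   0.35 -0.03  1.19  0.    1.88]
shift mm [-0.3  0.2 26.7] turn [ 0.09 -0.04 -0.01]
```

```bash
python3 -m jog '[[[0,0,0.006,0,0,0],[0,0,0.006,0,0,0],[0,0,0.004,0,0,0],[0,0,0.003,0,0,0]]]' | sed -n '2p;4p'; for i in 1 2 3 4 5 ; do python3 -m jog '[[[0,0,0.0013,0,0,0]]]' | sed -n '2p;4p'; done
```

```text
eef_pos: [0.4431, 0.3009, 0.1416]
ft_force: [0.5, -0.4, -1.0]
eef_pos: [0.4431, 0.3009, 0.1401]
ft_force: [-0.2, 0.1, -2.1]
eef_pos: [0.4432, 0.301, 0.1388]
ft_force: [0.1, -1.1, -1.3]
eef_pos: [0.4433, 0.3011, 0.1376]
ft_force: [-0.2, -0.2, -2.0]
eef_pos: [0.4434, 0.3012, 0.1363]
ft_force: [0.6, 0.0, -1.5]
eef_pos: [0.4435, 0.3012, 0.1351]
ft_force: [0.6, -0.6, -1.7]
```

```bash
for i in 1 2 3 4 5 6; do python3 -m jog '[[[0,0,0.001,0,0,0]]]' | sed -n '2p;4p'; done
```

```text
eef_pos: [0.4435, 0.3012, 0.1341]
ft_force: [-0.1, -0.3, 2.7]
eef_pos: [0.4435, 0.3012, 0.1341]
ft_force: [-3.0, -1.8, 8.8]
eef_pos: [0.4435, 0.3012, 0.1342]
ft_force: [-2.3, -1.2, 4.7]
eef_pos: [0.4435, 0.3012, 0.1342]
ft_force: [-1.1, -1.6, 5.6]
eef_pos: [0.4435, 0.3012, 0.1341]
ft_force: [-1.2, -0.8, 6.3]
eef_pos: [0.4435, 0.3012, 0.1342]
ft_force: [-1.9, -1.2, 6.5]
```

The collar is seated on the plate (z 0.134). I'll release and withdraw.

```bash
python3 -m jog '[[[0,0,0,0,0,0],[0,0,0,0,0,0],[0,0,0,0,0,0]]]' 0.045; python3 -m jog '[[[0,0,-0.01,0,0,0],[0,0,-0.02,0,0,0],[0,0,-0.025,0,0,0],[0,0,-0.025,0,0,0],[0,0,-0.025,0,0,0],[0,0,-0.025,0,0,0],[0,0,-0.025,0,0,0],[0,0,0,0,0,0]]]'; python3 -c "
from h import *
go([.4435,.3008,.30],16.4)
b=shot('side')
cr=lambda p:((proj(b,p)-[150,180]+.5)*5).round(0)
B=b['pixels'][180:300,150:290,::-1]
cv2.imwrite('pics/s7.png',cv2.resize(B,(700,600),interpolation=cv2.INTER_CUBIC))"
```

```text
clock: 35.28
eef_pos: [0.444, 0.3016, 0.1344]
tool_rot: [0.599, 0.801, 0.004, 0.001]
ft_force: [-0.5, -0.4, -0.5]
grip_width: 0.0448
clock: 36.28
eef_pos: [0.4434, 0.3011, 0.2983]
tool_rot: [0.599, 0.801, 0.005, 0.002]
ft_force: [0.2, -0.7, -0.6]
grip_width: 0.0453
clock 36.275 eef [0.4434 0.3011 0.2983] F [ 0.22 -0.67 -0.65] T [ 0.01  0.04 -0.01] w 0.0453 q [0.6  0.29 0.24 1.51 0.   1.88]
shift mm [-0.3 -0.  -1.7] turn [ 0.59 -0.21 -0.01]
```

View pics/s7.png

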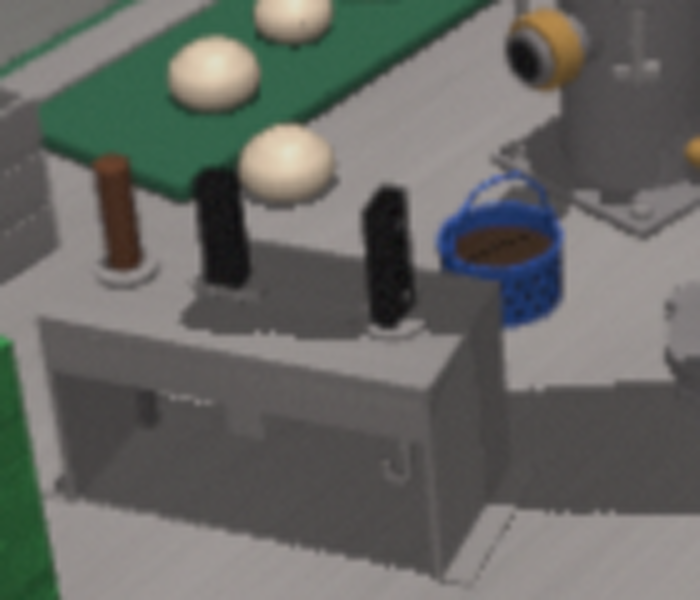

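The hook hangs exactly as it did at first (handle (390,190) to (390,322), J below the plate). The knife, steel and other things in view look undisturbed. Handing in.

```bash
python3 -c "
from h import *
print(bot.job_done())"
```

```text
the job is handed in; nothing more can be done
None
```

I did the job in the order asked and handed it in at about 36 s of robot time, with the gripper clear of everything.

- **Hooking:** I took the black-handled hook from the rack. In the pot I felt the bent handle about 9 mm off the basket's axis, where the camera had put it at about 8 mm.
- **Drawing out:** The highest pull I read was about 7.5 N, well under the 20 N limit. Forces were only read at the end of each move.
- **Basket:** I set it down in the steel pan until the force dropped to the hook's own weight, then unhooked it. The last pictures of it, taken after unhooking from above and from the side, show it standing upright with its grit. I did not photograph the pan again before handing in.
- **Hook:** I hung it back until its collar rested on the rack plate, pressing down with at most about 9 N. The last side picture matches the starting one, with the hook in its slot and the J below the plate. The knife and the sharpening steel look undisturbed.

No check failed. The arm drifted 1–10 mm and up to about 3° from the commanded moves, mostly on the fast ones, so I corrected it along the way. The pot's centre differed by about 2 mm between the two cameras, and the pan's by about 4 mm; neither mattered for the fit.

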